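# Stow the dibber in the ring holder

## Task

Take the dibber out of its wooden block and stow it, point down, in the ring holder so that the wind cannot lift it: lower it through the top ring, push its collar through the sprung middle ring, and on until the smallest ring at the bottom stops it. Keep a light pressure on the bottom ring for half a second to be sure that it is home, never pressing hard, then let go; leave the other things on the shelf where they are.

Things in the scene. Friction and masses are not known exactly. Their poses are not given: they have to be found in the camera images.
- dibber: beech dibber with steel point, 163 mm long, about 0.135 kg, upright at the start. Origin at the centre of its lower (point) end, z up along it. Point 10 mm across, 16 mm from 8 mm up; shank 16 mm; round handle 30 mm across from 115 to 163 mm. A dark steel collar is clamped on the shank, its underside anywhere from 34 to 56 mm above the point: it differs each time and is not measured, so feel for it
- dibber_handle (a point): on the dibber's axis, 147 mm above its point, where to grip the handle. Of the collar below: it is 27 mm across and 10 mm high, its lower 5 mm taper to 22 mm at the underside; it does not slip on the shank
- holder: fixed steel holder: three horizontal rings, one above another on one vertical axis, each 47 mm across outside and 6 mm thick, on a base plate 110 x 80 x 4 mm (x, y). Origin on the axis at the plate's underside. Thin uprights at y = -29 and +29 mm end at 120 mm. Collar seated, the dibber's point is 12 to 34 mm above the origin. More than 20 N on any part of the holder is too much
- top_ring_mouth (a point): centre of the top ring's hole (34 mm) at its upper face, 122 mm above the holder's origin
- catch (a point): on the axis between two rounded sprung steel tongues, 84 mm above the holder's origin, just below the middle ring (hole 30 mm, upper face at 96 mm). The tongues, on the holder's +x and -x sides, leave a gap of 21 mm, give way when the collar is pushed through (about 3 to 8 N) and close again above it
- stop_ring: bottom, smallest ring of the holder: hole 19 mm, so the shank passes and the collar does not. Origin on the axis at its upper face (68 mm above the holder's origin). It is rigid; home means the collar rests on it. A light pressure is 5 to 12 N
- stand: fixed dark wooden block, 60 x 60 x 30 mm, with a hole of 18 mm, 20 mm deep, in the middle of its top, in which the dibber stands (its point 10 mm above the shelf). Origin under its centre
- pot: blue glazed open pot, 106 mm across at the rim and 95 mm high; origin under its centre. Bystander
- mister: clear plastic mister with a white spray head, 66 mm across and 170 mm high; origin under its centre. Bystander
- dish: shallow white ceramic dish, 110 mm across and 30 mm high; origin under its centre. Bystander
- trowel: aluminium trowel with a wooden handle lying flat, 290 mm long, 60 mm wide; blade towards its +x, origin at the underside between handle and blade. Bystander
Mind the look-alikes: they are no part of the job. Several things have the shape of the dibber; the one meant has the colours described above. What is shaped like the holder but red is not meant.

How it is judged:
By the outcome, as a careful person would: the job done as asked, in the order asked, and still so for the second after the job is handed in, with the robot touching nothing.
It also fails if it takes over 48 s, if anything falls off the work surface, if the arm or the gripper's body presses on something with over 40 N, if the wrist force passes 120 N, or if a joint passes its speed limit or range.

## Robot

A 6-joint arm with a two-finger parallel gripper is mounted at the origin on the work surface. World frame = base frame: x ahead of the robot, y to its left, z up, the work surface at z = 0. Lengths are in m, angles in rad, forces in N, time in s.
With the tool pointing down it reaches from about 0.35 to 0.975 m from the base axis. Payload 4.9 kg.
Tool frame: the origin (TCP) lies on the mounting face of the last link; the fingertips stand 173 mm ahead of it and the grasp point (between the pads) lies 155 mm ahead of it; z points along the fingers, y is the direction in which the jaws open and shut (so a half turn about z gives the same grasp; the last joint's range is limited). The gripper opens to 85 mm and grips with 20 to 120 N. Pads are 22 mm wide; open, the fingers measure 114 mm over their backs; the gripper's body (76 mm by 85 mm) begins 54 mm behind the grasp point. The pads swing forward as they close: fully open they stand 13 mm farther back than shut.
Start: joints at [1.101, 0.053, 1.613, -0, 1.476, -0.119], TCP at [0.215, 0.587, 0.405] pointing down, gripper open.
Joint ranges: [-3.01, 3.01], [-1.01, 2.22], [0.06, 2.58], [-1.02, 4.17], [0.09, 2.62], [-3.14, 3.14]. Speed limits (rad/s): [2.57, 2.57, 3.14, 3.14, 3.14, 3.14].

## Interface

Orientations are given as a unit quaternion [w, x, y, z].
In Python, from plant import manip gives the robot as it stands.
- The arm moves only by the tool play_rows, never from a script. Its argument "increments" is a list of rows, each an object with "offset": the shift along the tool's x, y, z in mm, a list of three; "twist": the turn about the tool's z in rad; "grip": the opening, from 0 (shut) to 1 (fully open). In form: [{"offset": [dx, dy, dz], "twist": twist, "grip": grip}, ...]. A call has 1 to 5 rows; each row is the pose to reach, as a shift and turn from the pose commanded when the call began, along the tool's axes at that moment; what a row does not reach only later rows make up. A row lasts 1/12 s, in which the tool goes at most 41.7 mm and 7.16 degrees, less where a joint would pass 70% of its speed; a pose out of reach is approached as far as the arm can. A call with a gripper value outside its range is refused whole. The fingers move at their own pace and stop on an object; the grip force is fixed at half the most. Time passes only in rows, so rows that repeat a pose let the fingers close. It gives the time, the measured TCP pose, the force and the opening at its end, in the units of the state.
- manip.state(): the state, without advancing time (a new reading comes with each control period).
- manip.grab_frame(name): name is "scene" or "top"; returns the picture (420x560x3 uint8, blue, green, red); there is no depth.
- manip.get_calibration(name): a dict with "fx", "fy", "cx", "cy" (pixels), "k1" (the pictures are not rectified: a ray, as slopes to the right and down, at radius r is drawn at 1 + k1 r^2 times it, then the intrinsics apply), "T" (4x4, takes a point from camera to world coordinates). Camera axes: x right, y down, z forward; pixel columns grow to the right and rows downward; lengths in m; the calibration is good to about 2 mm. A picture is of the moment at which its call begins. get_calibration takes no time and is no camera call.
- manip.job_done(): hands the job in, once; it reports no verdict.
Trained networks look in the newest picture that a camera, given by its name, has taken for a name from the list of things; names that differ only in an ending like _2 or _b are one class to them, and where a whole thing is asked for, a point or a joint stands for the part that bears it (a point fixed in the world has none). Each returns a list of dicts, best first, with "p" (0 to 1); they miss things now and then, are a little off and sometimes report something else, mostly with a low value. They report only what shows in the picture. A call takes as long as a camera call. They do not tell look-alikes from the thing itself.
- manip.boxes_of(query, camera): "xyz" ([x, y, z] in m, in the coordinates of the camera as it stood for that picture, good to about 4 mm: the middle of the surface that is visible of it).
- manip.tip_of(query, camera): "xyz" ([x, y, z] in m, in the coordinates of the camera as it stood for that picture, good to about 4 mm: a listed point, or the origin of a listed thing).
The state is a dict: "time": time; "joint_pos": joint angles; "joint_vel": joint speeds; "joint_efforts": joint torques, N m; "tool_pos": TCP position; "tool_rot": TCP orientation; "contact_force": force on the tool from outside, world axes, zero at the start; "ft_torque": the same for the moment, N m; "gripper_width": opening from 0.0 (shut) to 1.0 (fully open).
Only numpy, scipy, OpenCV 4.12 (cv2) and the standard library are available. Lean on these libraries where they do the work, as an engineer would, in place of code of your own. Each camera call takes 0.05 s, during which the arm holds its last target. There are 200 camera calls.

## Working session

There is one attempt and no reset: what is moved stays moved. The work goes in short steps, Python scripts to look and compute and a tool call to move; the robot and the scene stay as the last step left them, time stands still between calls to the robot, and variables do not carry over. Pictures are saved under pics/ and viewed, about 8 in all and at most 12, crops included, and the job is handed in when it is done.

Besides the shell and the picture viewer there is one more tool, called by a JSON object that holds its "name" and its "arguments". play_rows: Moves the arm, as the interface text tells. Its arguments: {"type":"object","properties":{"increments":{"type":"array"}},"required":["increments"]}

```bash
mkdir -p pics
cat > h.py <<'E'
import numpy as np, cv2
from plant import manip
def w(cam,p):
    T=np.array(manip.get_calibration(cam)["T"]); return T[:3,:3]@np.array(p)+T[:3,3]
def proj(cam,P):
    c=manip.get_calibration(cam);T=np.linalg.inv(np.array(c["T"]))
    q=T[:3,:3]@np.array(P)+T[:3,3];s=q[:2]/q[2];s=s*(1+c["k1"]*(s@s))
    return np.array([c["fx"]*s[0]+c["cx"],c["fy"]*s[1]+c["cy"]])
def onz(cam,u,v,z):
    c=manip.get_calibration(cam);T=np.array(c["T"])
    d=np.array([(u-c["cx"])/c["fx"],(v-c["cy"])/c["fy"]]);s=d.copy()
    for _ in range(20): s=d/(1+c["k1"]*(s@s))
    r=T[:3,:3]@np.array([s[0],s[1],1]);o=T[:3,3]
    return o+r*(z-o[2])/r[2]
E
python3 - <<'E'
from h import *
np.set_printoptions(precision=4,suppress=True)
for c in("scene","top"):
    im=manip.grab_frame(c);cv2.imwrite(f"pics/{c}0.png",im)
    print(c,np.array(manip.get_calibration(c)["T"])[:3,3])
    for q in("dibber","dibber_handle","holder","top_ring_mouth","stop_ring","stand"):
        for r in manip.tip_of(q,c): P=w(c,r["xyz"]);print(q,round(r["p"],2),P,proj(c,P).round())
print(manip.state())
E
```

```text
scene [1.0397 0.5892 1.1567]
dibber 0.69 [ 0.5858 -0.0978 -0.0008] [289. 221.]
dibber 0.62 [ 0.5048 -0.0763  0.0066] [318. 212.]
dibber 0.56 [ 0.5044 -0.1597  0.0003] [301. 193.]
dibber_handle 0.79 [ 0.5097 -0.1659  0.1437] [299. 158.]
dibber_handle 0.77 [ 0.5073 -0.0812  0.1558] [319. 175.]
dibber_handle 0.61 [ 0.586  -0.0934  0.1483] [290. 187.]
holder 0.88 [0.5405 0.2495 0.0038] [384. 312.]
holder 0.61 [ 0.4938  0.0749 -0.0009] [355. 252.]
top_ring_mouth 0.79 [0.5368 0.2503 0.1221] [394. 287.]
top_ring_mouth 0.56 [0.4922 0.0691 0.1203] [359. 223.]
top_ring_mouth 0.47 [ 0.7611  0.2363 -0.0046] [304. 357.]
stop_ring 0.5 [0.5368 0.2514 0.0669] [390. 299.]
stop_ring 0.42 [0.4942 0.0733 0.0643] [357. 237.]
stand 0.85 [ 0.5072 -0.0776  0.0017] [317. 213.]
top [ 0.5415 -0.0829  1.3372]
dibber 0.68 [ 0.5063 -0.1603 -0.0029] [304. 258.]
dibber 0.58 [ 0.5108 -0.0784  0.016 ] [274. 255.]
dibber 0.54 [ 0.5783 -0.0965 -0.0038] [282. 231.]
dibber_handle 0.57 [ 0.5082 -0.1638  0.1477] [309. 259.]
dibber_handle 0.47 [ 0.5103 -0.0825  0.158 ] [276. 257.]
dibber_handle 0.43 [ 0.5788 -0.0965  0.1484
[... 214 characters left out ...]
63.]
top_ring_mouth 0.66 [0.5393 0.2533 0.1204] [142. 242.]
stop_ring 0.6 [0.5388 0.2523 0.0704] [147. 242.]
stop_ring 0.41 [0.4952 0.0764 0.0676] [214. 261.]
stand 0.68 [ 0.508  -0.0766 -0.0002] [274. 256.]
{'time': 0.7, 'joint_pos': array([ 1.101 ,  0.0527,  1.6129, -0.    ,  1.476 , -0.119 ]), 'joint_vel': array([ 0.0002, -0.0002,  0.0004, -0.001 ,  0.0004,  0.0002]), 'joint_efforts': array([  0.0004, -39.3526, -37.0387,  -0.    ,   0.0001,  -0.    ]), 'tool_pos': array([0.2147, 0.5869, 0.4047]), 'tool_rot': array([ 0.    ,  0.1745,  0.9847, -0.    ]), 'contact_force': array([-1.3568,  0.8557, -0.4631]), 'ft_torque': array([-0.0039, -0.044 ,  0.0179]), 'gripper_width': 1.0002763985125598}
```

View pics/scene0.png

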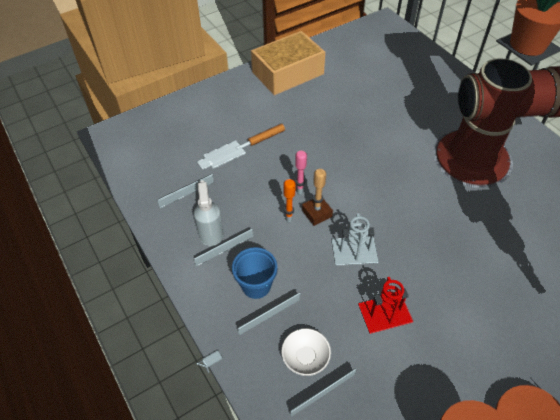

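View pics/top0.png

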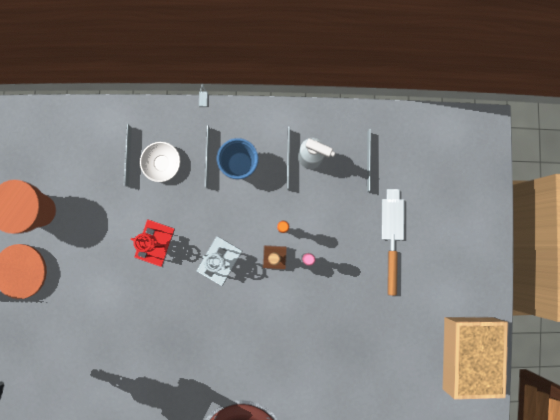

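The beech dibber is in the dark block at top-view pixel (274,257). The steel holder is at (214,262); the red one at (150,243) and the pink and orange dibbers are decoys. Next I'll refine the positions.

Run:
```python
from h import *
np.set_printoptions(precision=4,suppress=True)
G={"dibber_handle":(.508,-.08,.157),"top_ring_mouth":(.492,.071,.122),"stop_ring":(.494,.074,.068),"stand":(.508,-.077,0),"holder":(.493,.074,0)}
for c in("scene","top"):
    A={q:[] for q in G}
    for k in range(5):
        im=manip.grab_frame(c)
        for q in G:
            for r in manip.tip_of(q,c):
                P=w(c,r["xyz"])
                if np.linalg.norm(P-G[q])<.03:A[q].append(P)
    for q in G:
        if A[q]: print(c,q,len(A[q]),np.mean(A[q],0),np.std(A[q],0))
    print(manip.get_calibration(c)["fx"],manip.get_calibration(c)["k1"])
t=cv2.imread("pics/top0.png")[225:295,190:325];s=cv2.imread("pics/scene0.png")[155:275,280:400]
cv2.imwrite("pics/tc.png",cv2.resize(t,None,fx=5.9,fy=5.9,interpolation=cv2.INTER_CUBIC))
cv2.imwrite("pics/sc.png",cv2.resize(s,None,fx=5,fy=5,interpolation=cv2.INTER_CUBIC))
```

```text
scene dibber_handle 5 [ 0.509  -0.0816  0.1559] [0.0016 0.001  0.0011]
scene top_ring_mouth 5 [0.4925 0.0691 0.1189] [0.0016 0.0008 0.0016]
scene stop_ring 5 [0.4931 0.0744 0.0636] [0.0017 0.0013 0.0015]
scene stand 5 [ 0.5065 -0.0794 -0.0004] [0.0019 0.0014 0.0011]
scene holder 5 [ 0.4926  0.0731 -0.0019] [0.0009 0.0015 0.0023]
528.8364485088665 -0.056470713389634726
top dibber_handle 4 [ 0.5096 -0.0814  0.158 ] [0.0011 0.0011 0.0007]
top top_ring_mouth 5 [0.4924 0.0734 0.1223] [0.001  0.0005 0.001 ]
top stop_ring 5 [0.4919 0.0739 0.0673] [0.0015 0.0012 0.0012]
top stand 5 [ 0.5063 -0.0778 -0.001 ] [0.0014 0.0007 0.002 ]
top holder 5 [0.4925 0.073  0.0038] [0.0022 0.0006 0.0013]
490.9176870559503 -0.1211568637823798
```

View pics/tc.png

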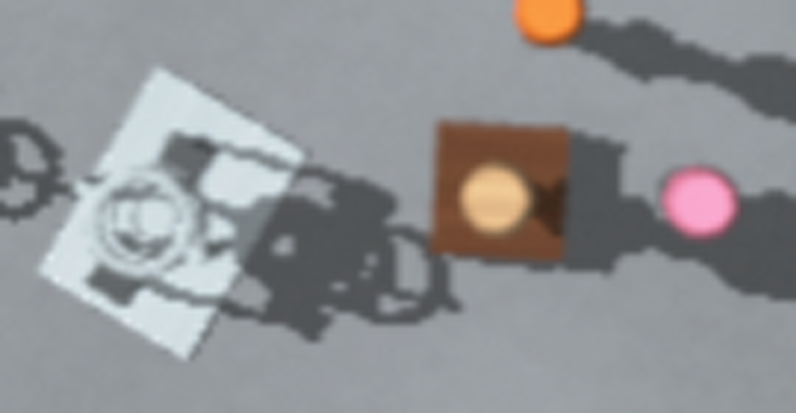

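View pics/sc.png

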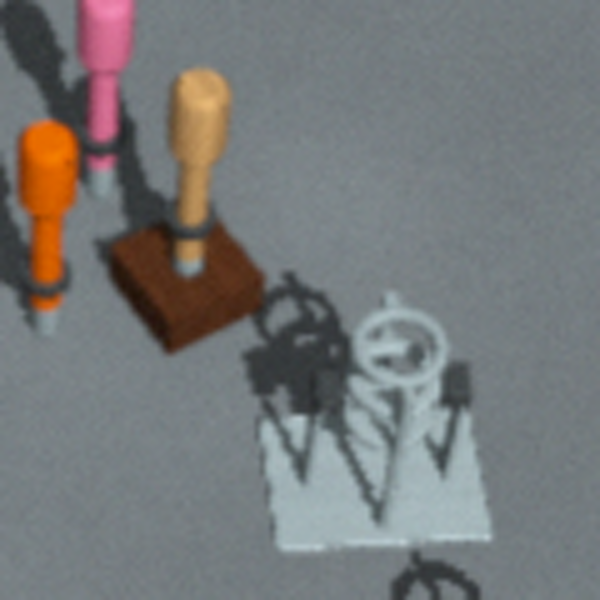

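Run:
```python
from h import *
np.set_printoptions(precision=4,suppress=True)
f=lambda x,y:(190+(x+.5)/5.9-.5,225+(y+.5)/5.9-.5)
g=lambda x,y:(280+(x+.5)/5-.5,155+(y+.5)/5-.5)
print("handle",onz("top",*f(495,199),.173),onz("scene",*g(202,86),.173))
print("ring",onz("top",*f(147,220),.122),onz("scene",*g(399,348),.121))
C=np.array([onz("top",*f(*p),.004) for p in((157,67),(305,155),(188,360),(38,270))]);print("plate",C.mean(0),C)
C=np.array([onz("top",*f(*p),.03) for p in((438,121),(568,128),(565,262),(433,250))]);print("stand",C.mean(0))
print(w("top",[0,0,0]))
```

```text
handle [ 0.5077 -0.0769  0.173 ] [ 0.5079 -0.0778  0.173 ]
ring [0.4942 0.0689 0.122 ] [0.4957 0.0733 0.121 ]
plate [0.4931 0.0723 0.004 ] [[0.56   0.0809 0.004 ]
 [0.5211 0.0117 0.004 ]
 [0.4259 0.0632 0.004 ]
 [0.4655 0.1334 0.004 ]]
stand [ 0.5075 -0.0787  0.03  ]
[ 0.5415 -0.0829  1.3372]
```

{"name": "play_rows", "arguments": {"increments": [{"offset": [-504,-524,0],"twist": 0,"grip": 0.6},{"offset": [-504,-524,0],"twist": 0,"grip": 0.6},{"offset": [-504,-524,0],"twist": 0,"grip": 0.6},{"offset": [-504,-524,0],"twist": 0,"grip": 0.6},{"offset": [-504,-524,0],"twist": 0,"grip": 0.6}]}}

```text
time: 4.12
tool_pos: [0.299, 0.3946, 0.4047]
tool_rot: [0.0, 0.174, 0.985, 0.0]
contact_force: [-0.1, -0.1, -0.2]
gripper_width: 0.601
```

{"name": "play_rows", "arguments": {"increments": [{"offset": [-360,-374,0],"twist": 0,"grip": 0.6},{"offset": [-360,-374,0],"twist": 0,"grip": 0.6},{"offset": [-360,-374,0],"twist": 0,"grip": 0.6},{"offset": [-360,-374,0],"twist": 0,"grip": 0.6},{"offset": [-360,-374,0],"twist": 0,"grip": 0.6}]}}

```text
time: 4.53
tool_pos: [0.383, 0.2038, 0.4051]
tool_rot: [0.001, 0.174, 0.985, 0.0]
contact_force: [1.2, 0.1, 0.1]
gripper_width: 0.602
```

{"name": "play_rows", "arguments": {"increments": [{"offset": [-215,-224,0],"twist": 0,"grip": 0.6},{"offset": [-215,-224,0],"twist": 0,"grip": 0.6},{"offset": [-215,-224,0],"twist": 0,"grip": 0.6},{"offset": [-215,-224,0],"twist": 0,"grip": 0.6},{"offset": [-215,-224,0],"twist": 0,"grip": 0.6}]}}

```text
time: 4.95
tool_pos: [0.4669, 0.0128, 0.4051]
tool_rot: [0.001, 0.175, 0.985, 0.0]
contact_force: [0.9, 0.4, 0.4]
gripper_width: 0.6
```

```bash
cat > mv.py <<'E'
from h import *
import sys
from scipy.spatial.transform import Rotation as R
s=manip.state();q=s["tool_rot"];M=R.from_quat([*q[1:],q[0]]).as_matrix()
np.set_printoptions(precision=4,suppress=True)
t=np.array([float(a) for a in sys.argv[1:4]])
print(s["time"],s["tool_pos"],s["joint_pos"],"offset mm",1000*M.T@(t-s["tool_pos"]));print(M,s["contact_force"])
E
python3 mv.py .508 -.078 .312
```

```text
4.95 [0.4669 0.0128 0.4051] [-0.1322 -0.3414  1.9664  0.0001  1.5154 -1.3517] offset mm [-69.6655 -71.1598  93.1869]
[[-0.9389  0.3441  0.0013]
 [ 0.3441  0.9389 -0.    ]
 [-0.0012  0.0004 -1.    ]] [0.8923 0.4048 0.3692]
```

{"name": "play_rows", "arguments": {"increments": [{"offset": [-69,-71,0],"twist": 0,"grip": 0.6},{"offset": [-69,-71,0],"twist": 0,"grip": 0.6},{"offset": [-69,-71,0],"twist": 0,"grip": 0.6},{"offset": [-69,-71,10],"twist": 0,"grip": 0.6},{"offset": [-69,-71,10],"twist": 0,"grip": 0.6}]}}

```text
time: 5.37
tool_pos: [0.5067, -0.0756, 0.3925]
tool_rot: [-0.002, 0.175, 0.985, 0.001]
contact_force: [-0.3, 0.6, -1.0]
gripper_width: 0.6
```

```bash
python3 mv.py .508 -.078 .312;  python3 - <<'E'
from h import *
s=cv2.resize(manip.grab_frame("scene")[110:230,260:400],None,fx=5,fy=5,interpolation=cv2.INTER_CUBIC);cv2.imwrite("pics/pre.png",s)
E
```

```text
5.3667 [ 0.5067 -0.0756  0.3925] [-0.2936 -0.2124  1.8834  0.0006  1.4745 -1.5121] offset mm [-2.3174 -1.8223 80.4743]
[[-0.9386  0.3451 -0.0036]
 [ 0.3451  0.9386  0.0018]
 [ 0.004   0.0004 -1.    ]] [-0.272   0.6052 -0.9864]
```

View pics/pre.png

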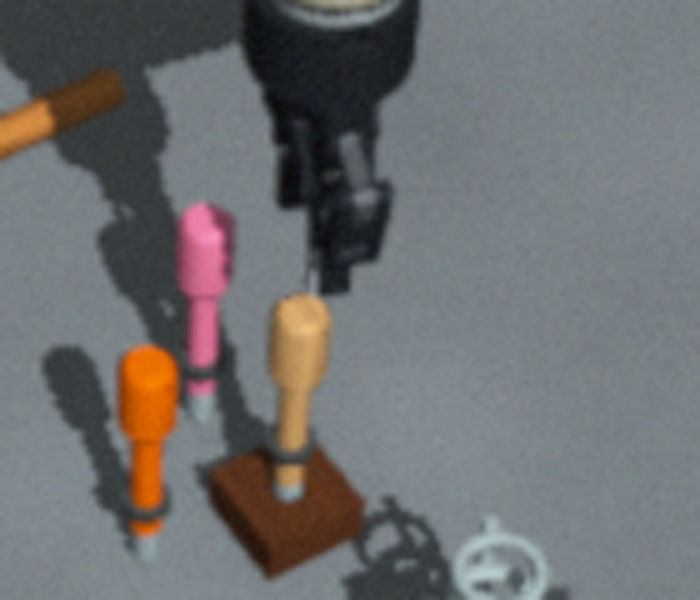

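{"name": "play_rows", "arguments": {"increments": [{"offset": [-1,-1,35],"twist": 0,"grip": 0.6},{"offset": [-1,-1,70],"twist": 0,"grip": 0.6},{"offset": [-1,-1,80],"twist": 0,"grip": 0.6},{"offset": [-1,-1,80],"twist": 0,"grip": 0.6},{"offset": [-1,-1,80],"twist": 0,"grip": 0.6}]}}

```text
time: 5.83
tool_pos: [0.5076, -0.0756, 0.3151]
tool_rot: [-0.0, 0.174, 0.985, 0.0]
contact_force: [0.5, 0.3, 0.3]
gripper_width: 0.6
```

```bash
python3 mv.py .508 -.078 .312
```

```text
5.8333 [ 0.5076 -0.0756  0.3151] [-0.293  -0.1447  1.9569  0.0002  1.3299 -1.5148] offset mm [-1.2083 -2.0941  3.0865]
[[-0.9397  0.3421 -0.0005]
 [ 0.3421  0.9397  0.0003]
 [ 0.0006  0.0001 -1.    ]] [0.4625 0.2859 0.2689]
```

Adjust, then close.

{"name": "play_rows", "arguments": {"increments": [{"offset": [-1,-2,3],"twist": 0,"grip": 0.6},{"offset": [-1,-2,3],"twist": 0,"grip": 0.3},{"offset": [-1,-2,3],"twist": 0,"grip": 0.1},{"offset": [-1,-2,3],"twist": 0,"grip": 0.1},{"offset": [-1,-2,3],"twist": 0,"grip": 0.1}]}}

```text
time: 6.25
tool_pos: [0.5087, -0.0792, 0.3139]
tool_rot: [0.002, 0.175, 0.985, -0.0]
contact_force: [-0.3, 0.1, 5.4]
gripper_width: 0.324
```

{"name": "play_rows", "arguments": {"increments": [{"offset": [0,0,0],"twist": 0,"grip": 0.1},{"offset": [0,0,0],"twist": 0,"grip": 0.1},{"offset": [0,0,0],"twist": 0,"grip": 0.1}]}}

```text
time: 6.5
tool_pos: [0.5087, -0.0793, 0.3139]
tool_rot: [0.002, 0.175, 0.985, -0.0]
contact_force: [-0.3, -0.3, 5.7]
gripper_width: 0.331
```

{"name": "play_rows", "arguments": {"increments": [{"offset": [0,0,-8],"twist": 0,"grip": 0.1},{"offset": [0,0,-20],"twist": 0,"grip": 0.1},{"offset": [0,0,-55],"twist": 0,"grip": 0.1},{"offset": [0,0,-95],"twist": 0,"grip": 0.1},{"offset": [0,0,-135],"twist": 0,"grip": 0.1}]}}

```text
time: 6.92
tool_pos: [0.5073, -0.0787, 0.4477]
tool_rot: [-0.001, 0.175, 0.985, 0.0]
contact_force: [1.0, -0.7, -1.3]
gripper_width: 0.332
```

```bash
python3 mv.py .4935 .0725 .460
```

```text
6.9167 [ 0.5073 -0.0787  0.4477] [-0.2991 -0.2396  1.8148  0.0001  1.5692 -1.519 ] offset mm [ 64.997  137.2832 -12.0898]
[[-0.9391  0.3437 -0.0026]
 [ 0.3437  0.9391  0.001 ]
 [ 0.0028 -0.     -1.    ]] [ 0.951  -0.6588 -1.3034]
```

{"name": "play_rows", "arguments": {"increments": [{"offset": [15,32,-10],"twist": 0,"grip": 0.1},{"offset": [32,68,-10],"twist": 0,"grip": 0.1},{"offset": [48,102,-10],"twist": 0,"grip": 0.1},{"offset": [60,127,-10],"twist": 0,"grip": 0.1},{"offset": [65,137,-10],"twist": 0,"grip": 0.1}]}}

```text
time: 7.33
tool_pos: [0.4931, 0.0748, 0.4575]
tool_rot: [-0.0, 0.173, 0.985, 0.001]
contact_force: [-0.3, -1.4, -1.2]
gripper_width: 0.332
```

{"name": "play_rows", "arguments": {"increments": [{"offset": [0,0,0],"twist": 0,"grip": 0.1},{"offset": [0,0,0],"twist": 0,"grip": 0.1},{"offset": [0,0,0],"twist": 0,"grip": 0.1}]}}

```text
time: 7.58
tool_pos: [0.4941, 0.0712, 0.4568]
tool_rot: [-0.0, 0.175, 0.985, -0.0]
contact_force: [-0.6, -0.8, -0.9]
gripper_width: 0.331
```

```bash
python3 mv.py .4935 .0725 .460;  python3 - <<'E'
from h import *
np.set_printoptions(precision=4,suppress=True)
s=manip.grab_frame("scene");cv2.imwrite("pics/hov_full.png",s)
u,v=proj("scene",(.4935,.0725,.16)).astype(int);print(u,v)
u0,v0=u-70,v-60
cv2.imwrite("pics/hov.png",cv2.resize(s[v0:v0+120,u0:u0+140],None,fx=5,fy=5,interpolation=cv2.INTER_CUBIC))
for q in("dibber","top_ring_mouth","stop_ring","holder"):
    for r in manip.tip_of(q,"scene"):print(q,round(r["p"],2),w("scene",r["xyz"]))
manip.grab_frame("top")
for q in("dibber","top_ring_mouth","stop_ring","holder"):
    for r in manip.tip_of(q,"top"):print(q,round(r["p"],2),w("top",r["xyz"]))
E
```

```text
7.5833 [0.4941 0.0712 0.4568] [-0.0059 -0.2799  1.833  -0.0007  1.5886 -1.225 ] offset mm [ 1.023   1.0135 -3.2212]
[[-0.9388  0.3446 -0.0002]
 [ 0.3446  0.9388 -0.0007]
 [-0.0001 -0.0008 -1.    ]] [-0.5591 -0.8141 -0.9481]
361 213
dibber 0.87 [ 0.5063 -0.1612  0.0007]
dibber 0.65 [0.4904 0.0776 0.1513]
dibber 0.56 [ 0.5837 -0.0981  0.0006]
top_ring_mouth 0.93 [0.4938 0.0681 0.1167]
top_ring_mouth 0.64 [0.5356 0.249  0.1219]
stop_ring 0.49 [0.4943 0.0747 0.064 ]
stop_ring 0.44 [0.5364 0.249  0.0696]
holder 0.98 [0.5393 0.2466 0.003 ]
holder 0.82 [ 0.4919  0.0759 -0.0004]
dibber 0.6 [ 0.505  -0.1615 -0.0003]
dibber 0.47 [ 0.5811 -0.1009 -0.0033]
top_ring_mouth 0.94 [0.542  0.2542 0.1229]
top_ring_mouth 0.64 [0.4915 0.0727 0.1192]
stop_ring 0.46 [0.5396 0.2528 0.0719]
holder 0.67 [0.4926 0.0718 0.0025]
holder 0.58 [0.5344 0.2538 0.0024]
```

View pics/hov.png

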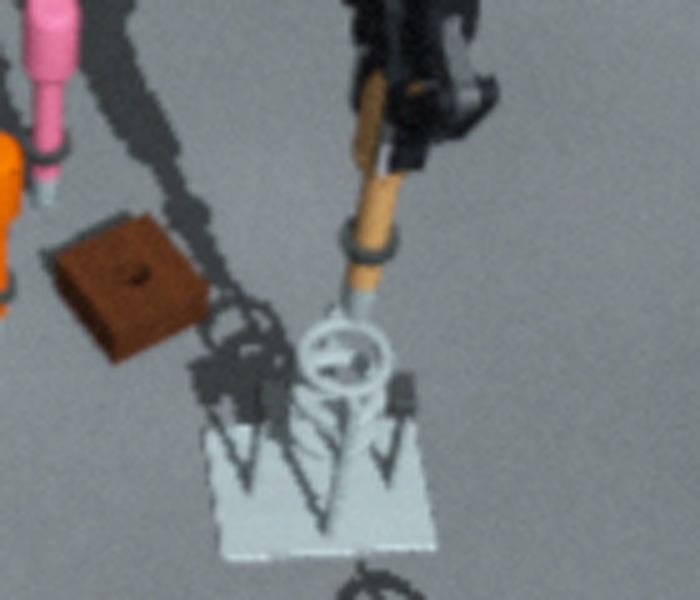

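```bash
python3 - <<'E'
from h import *
np.set_printoptions(precision=4,suppress=True)
u0,v0=361-70,213-60
g=lambda x,y:(u0+(x+.5)/5-.5,v0+(y+.5)/5-.5)
i=lambda P:((proj("scene",P)-(u0,v0)+.5)*5-.5)
print("ring",onz("scene",*g(345.5,358),.119))
T=manip.state()["tool_pos"]
print("pred point",i((T[0],T[1],T[2]-.304)),"pred collar45",i((T[0],T[1],T[2]-.304+.045)),i((T[0],T[1],T[2]-.304+.115)))
for x,y in((.4935,.0725),(.495,.073),(.492,.073)): print(i((x,y,.119)),i((x,y,.002)))
# plate corners in this pic
C=np.array([onz("scene",*g(*p),.004) for p in((435,548),(222,557))]);print(C)
E
python3 - <<'E'
import cv2
a=cv2.imread('pics/hov_full.png')[195:250,325:395]
cv2.imwrite('pics/hz.png',cv2.resize(a,None,fx=10,fy=10,interpolation=cv2.INTER_CUBIC))
E
```

```text
ring [0.4941 0.0727 0.119 ]
pred point [352.505  315.4179] pred collar45 [363.8295 257.2995] [382.7988 159.6688]
[346.1799 357.2286] [320.4391 488.0326]
[344.3328 359.335 ] [318.7037 490.0634]
[349.3029 356.5571] [323.352  487.3849]
[[0.4675 0.1335 0.004 ]
 [0.5612 0.0793 0.004 ]]
```

View pics/hz.png

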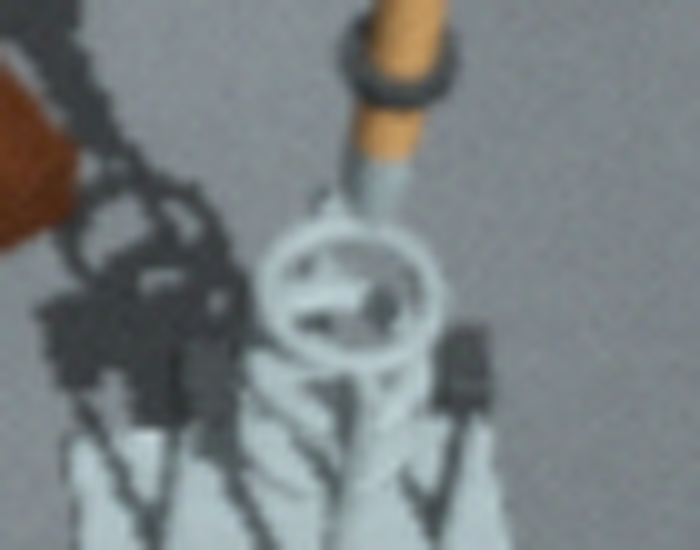

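```bash
cat > ax.py <<'E'
from h import *
def axis(im,lo,hi,xy,z0,cam="scene",half=14):
    # compare wood centreline with vertical axis at xy, point at z0; heights lo..hi of point
    hsv=cv2.cvtColor(im,cv2.COLOR_BGR2HSV);out=[]
    pa=proj(cam,(*xy,z0+lo));pb=proj(cam,(*xy,z0+hi))
    for v in range(int(np.ceil(min(pa[1],pb[1]))),int(max(pa[1],pb[1]))+1):
        t=(v-pa[1])/(pb[1]-pa[1]);x=pa[0]+t*(pb[0]-pa[0])
        c=np.arange(int(x)-half,int(x)+half+1);s=hsv[v,c]
        m=(s[:,0]>8)&(s[:,0]<25)&(s[:,1]>80)&(s[:,2]>80)
        if m.sum()>=5: out.append((1000*(lo+t*(hi-lo)),c[m].mean()-x,m.sum()))
    o=np.array(out);p=np.polyfit(o[:,0],o[:,1],1)
    print(cam,o.round(1).tolist()[::2],"slope px/mm",p[0],"at 0:",p[1],"at 130:",np.polyval(p,130))
if __name__=="__main__":
    axis(cv2.imread("pics/scene0.png"),.03,.16,(.508,-.078),.01)
    T=manip.state()["tool_pos"];axis(cv2.imread("pics/hov_full.png"),.01,.112,T[:2],T[2]-.304)
    p=proj("scene",(.494,.072,.15));
    for d in((.001,0,0),(0,.001,0)):print(proj("scene",np.array((.494,.072,.15))+d)-p)
    im=cv2.imread("pics/hov_full.png")
E
python3 ax.py
```

```text
scene [[158.2, 0.2, 11.0], [150.1, -0.2, 12.0], [142.0, -0.0, 12.0], [133.9, 0.1, 12.0], [125.8, -0.2, 11.0], [117.6, -0.0, 11.0], [109.5, 0.1, 9.0], [101.4, 0.3, 7.0], [93.3, -0.1, 6.0], [85.2, 0.1, 6.0], [77.1, -0.2, 5.0], [69.0, -0.1, 7.0], [60.9, 0.1, 7.0], [52.7, 0.2, 5.0], [36.5, -1.6, 19.0]] slope px/mm 0.007988304142601512 at 0: -0.9473958572850149 at 130: 0.09108368125318178
scene [[102.5, 0.5, 7.0], [95.1, 0.9, 7.0], [87.8, 0.8, 6.0], [80.4, 0.7, 7.0], [73.1, 0.1, 7.0], [65.7, 0.5, 7.0], [58.4, 0.8, 7.0], [36.3, 0.5, 6.0], [29.0, 0.9, 6.0]] slope px/mm -0.001442724230736224 at 0: 0.715624463534484 at 130: 0.5280703135387748
[-0.33762229  0.18685655]
[0.26124985 0.289476  ]
```

{"name": "play_rows", "arguments": {"increments": [{"offset": [-0.6,0.5,15],"twist": 0,"grip": 0.1},{"offset": [-0.6,0.5,30],"twist": 0,"grip": 0.1},{"offset": [-0.6,0.5,45],"twist": 0,"grip": 0.1},{"offset": [-0.6,0.5,58],"twist": 0,"grip": 0.1},{"offset": [-0.6,0.5,70],"twist": 0,"grip": 0.1}]}}

```text
time: 8.5
tool_pos: [0.4946, 0.0723, 0.3856]
tool_rot: [-0.0, 0.174, 0.985, -0.0]
contact_force: [-0.2, -0.2, -0.5]
gripper_width: 0.331
```

{"name": "play_rows", "arguments": {"increments": [{"offset": [0,0,2],"twist": 0,"grip": 0.1},{"offset": [0,0,4],"twist": 0,"grip": 0.1},{"offset": [0,0,4],"twist": 0,"grip": 0.1}]}}

```text
time: 8.75
tool_pos: [0.4949, 0.0723, 0.3828]
tool_rot: [0.0, 0.174, 0.985, -0.0]
contact_force: [-0.1, 0.4, -1.5]
gripper_width: 0.332
```

```bash
python3 mv.py .4948 .0715 .364;  python3 - <<'E'
from h import *
import ax
s=manip.grab_frame("scene");cv2.imwrite("pics/in_full.png",s)
T=manip.state()["tool_pos"];ax.axis(s,.065,.112,T[:2],T[2]-.304)
u,v=proj("scene",(.494,.072,.12)).astype(int);print(u,v)
cv2.imwrite("pics/in.png",cv2.resize(s[v-35:v+35,u-40:u+40],None,fx=8,fy=8,interpolation=cv2.INTER_CUBIC))
E
```

```text
8.75 [0.4949 0.0723 0.3828] [-0.0038 -0.2387  1.9216 -0.      1.4584 -1.2238] offset mm [-0.2322 -0.7943 18.8388]
[[-0.9391  0.3436  0.0002]
 [ 0.3436  0.9391 -0.    ]
 [-0.0002  0.     -1.    ]] [-0.1382  0.3623 -1.5295]
scene [[100.5, 0.7, 6.0], [92.6, 0.6, 6.0], [84.8, 1.0, 6.0], [77.0, 0.9, 7.0], [69.2, 0.8, 6.0]] slope px/mm 0.004470956796097677 at 0: 0.41661786464631156 at 130: 0.9978422481390096
359 223
```

View pics/in.png

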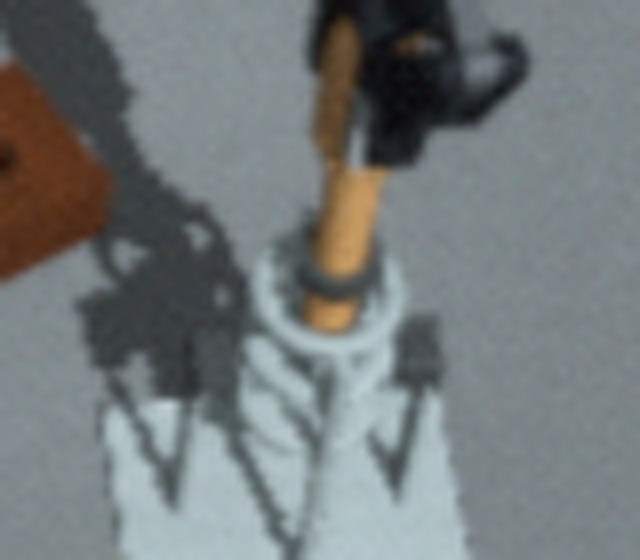

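{"name": "play_rows", "arguments": {"increments": [{"offset": [-1.5,-0.5,0],"twist": 0,"grip": 0.1},{"offset": [-1.5,-0.5,3],"twist": 0,"grip": 0.1},{"offset": [-1.5,-0.5,6],"twist": 0,"grip": 0.1},{"offset": [-1.5,-0.5,9],"twist": 0,"grip": 0.1},{"offset": [-1.5,-0.5,9],"twist": 0,"grip": 0.1}]}}

```text
time: 9.22
tool_pos: [0.4958, 0.0713, 0.3728]
tool_rot: [-0.001, 0.175, 0.985, -0.0]
contact_force: [-0.1, 0.4, -2.5]
gripper_width: 0.335
```

{"name": "play_rows", "arguments": {"increments": [{"offset": [0,0,2],"twist": 0,"grip": 0.1},{"offset": [0,0,4],"twist": 0,"grip": 0.1},{"offset": [0,0,4],"twist": 0,"grip": 0.1}]}}

```text
time: 9.47
tool_pos: [0.4958, 0.0713, 0.3691]
tool_rot: [-0.0, 0.174, 0.985, -0.0]
contact_force: [0.1, -0.3, -2.3]
gripper_width: 0.329
```

{"name": "play_rows", "arguments": {"increments": [{"offset": [0,0,2],"twist": 0,"grip": 0.1},{"offset": [0,0,4],"twist": 0,"grip": 0.1},{"offset": [0,0,4],"twist": 0,"grip": 0.1}]}}

```text
time: 9.72
tool_pos: [0.4959, 0.0713, 0.3652]
tool_rot: [-0.0, 0.175, 0.985, -0.0]
contact_force: [-0.2, 0.4, -2.1]
gripper_width: 0.335
```

{"name": "play_rows", "arguments": {"increments": [{"offset": [0,0,2],"twist": 0,"grip": 0.1},{"offset": [0,0,3],"twist": 0,"grip": 0.1},{"offset": [0,0,3],"twist": 0,"grip": 0.1}]}}

```text
time: 9.97
tool_pos: [0.4959, 0.0713, 0.3624]
tool_rot: [-0.0, 0.174, 0.985, -0.0]
contact_force: [-0.1, 0.4, -2.4]
gripper_width: 0.329
```

{"name": "play_rows", "arguments": {"increments": [{"offset": [0,0,2],"twist": 0,"grip": 0.1},{"offset": [0,0,4],"twist": 0,"grip": 0.1},{"offset": [0,0,4],"twist": 0,"grip": 0.1}]}}

```text
time: 10.22
tool_pos: [0.4959, 0.0713, 0.3581]
tool_rot: [-0.0, 0.175, 0.985, -0.0]
contact_force: [0.6, -0.3, -1.7]
gripper_width: 0.324
```

{"name": "play_rows", "arguments": {"increments": [{"offset": [0,0,2],"twist": 0,"grip": 0.1},{"offset": [0,0,4],"twist": 0,"grip": 0.1},{"offset": [0,0,4],"twist": 0,"grip": 0.1}]}}

```text
time: 10.47
tool_pos: [0.4958, 0.0713, 0.3541]
tool_rot: [-0.0, 0.175, 0.985, -0.0]
contact_force: [-0.1, -0.1, -1.5]
gripper_width: 0.334
```

{"name": "play_rows", "arguments": {"increments": [{"offset": [0,0,2],"twist": 0,"grip": 0.1},{"offset": [0,0,3],"twist": 0,"grip": 0.1},{"offset": [0,0,3],"twist": 0,"grip": 0.1}]}}

```text
time: 10.72
tool_pos: [0.4959, 0.0713, 0.3513]
tool_rot: [-0.0, 0.175, 0.985, -0.0]
contact_force: [0.2, 0.1, -1.2]
gripper_width: 0.331
```

{"name": "play_rows", "arguments": {"increments": [{"offset": [0,0,2],"twist": 0,"grip": 0.1},{"offset": [0,0,3],"twist": 0,"grip": 0.1},{"offset": [0,0,3],"twist": 0,"grip": 0.1}]}}

```text
time: 10.97
tool_pos: [0.4959, 0.0713, 0.3483]
tool_rot: [-0.0, 0.174, 0.985, -0.0]
contact_force: [0.0, 0.6, -1.6]
gripper_width: 0.335
```

{"name": "play_rows", "arguments": {"increments": [{"offset": [0,0,1.5],"twist": 0,"grip": 0.1},{"offset": [0,0,2.5],"twist": 0,"grip": 0.1},{"offset": [0,0,2.5],"twist": 0,"grip": 0.1}]}}

```text
time: 11.22
tool_pos: [0.4959, 0.0713, 0.3459]
tool_rot: [-0.0, 0.174, 0.985, -0.0]
contact_force: [0.2, 0.3, -1.4]
gripper_width: 0.331
```

{"name": "play_rows", "arguments": {"increments": [{"offset": [0,0,1.5],"twist": 0,"grip": 0.1},{"offset": [0,0,2.5],"twist": 0,"grip": 0.1},{"offset": [0,0,2.5],"twist": 0,"grip": 0.1}]}}

```text
time: 11.47
tool_pos: [0.4959, 0.0714, 0.3434]
tool_rot: [-0.0, 0.174, 0.985, -0.0]
contact_force: [0.2, -0.0, -1.6]
gripper_width: 0.332
```

{"name": "play_rows", "arguments": {"increments": [{"offset": [0,0,1.5],"twist": 0,"grip": 0.1},{"offset": [0,0,2.5],"twist": 0,"grip": 0.1},{"offset": [0,0,2.5],"twist": 0,"grip": 0.1}]}}

```text
time: 11.72
tool_pos: [0.4959, 0.0714, 0.3409]
tool_rot: [-0.0, 0.174, 0.985, -0.0]
contact_force: [0.0, 0.1, -1.1]
gripper_width: 0.331
```

{"name": "play_rows", "arguments": {"increments": [{"offset": [0,0,1],"twist": 0,"grip": 0.1},{"offset": [0,0,2],"twist": 0,"grip": 0.1},{"offset": [0,0,2],"twist": 0,"grip": 0.1}]}}

```text
time: 11.97
tool_pos: [0.4959, 0.0713, 0.339]
tool_rot: [-0.0, 0.175, 0.985, 0.0]
contact_force: [-0.5, 0.4, -2.5]
gripper_width: 0.333
```

{"name": "play_rows", "arguments": {"increments": [{"offset": [0,0,1],"twist": 0,"grip": 0.1},{"offset": [0,0,2],"twist": 0,"grip": 0.1},{"offset": [0,0,2],"twist": 0,"grip": 0.1}]}}

```text
time: 12.22
tool_pos: [0.4961, 0.0714, 0.3376]
tool_rot: [0.0, 0.175, 0.985, 0.0]
contact_force: [-0.7, 1.1, 1.7]
gripper_width: 0.333
```

{"name": "play_rows", "arguments": {"increments": [{"offset": [0,0,1],"twist": 0,"grip": 0.1},{"offset": [0,0,2],"twist": 0,"grip": 0.1},{"offset": [0,0,2],"twist": 0,"grip": 0.1}]}}

```text
time: 12.47
tool_pos: [0.4962, 0.0714, 0.3359]
tool_rot: [0.001, 0.174, 0.985, 0.0]
contact_force: [-0.7, 0.2, 4.0]
gripper_width: 0.329
```

{"name": "play_rows", "arguments": {"increments": [{"offset": [0,0,1],"twist": 0,"grip": 0.1},{"offset": [0,0,2],"twist": 0,"grip": 0.1},{"offset": [0,0,2],"twist": 0,"grip": 0.1}]}}

```text
time: 12.72
tool_pos: [0.4963, 0.0714, 0.334]
tool_rot: [0.001, 0.175, 0.985, 0.0]
contact_force: [-0.3, 0.6, 4.7]
gripper_width: 0.334
```

{"name": "play_rows", "arguments": {"increments": [{"offset": [0,0,1],"twist": 0,"grip": 0.1},{"offset": [0,0,2],"twist": 0,"grip": 0.1},{"offset": [0,0,2],"twist": 0,"grip": 0.1}]}}

```text
time: 12.97
tool_pos: [0.496, 0.0714, 0.331]
tool_rot: [0.0, 0.175, 0.985, 0.0]
contact_force: [0.3, 1.0, 2.5]
gripper_width: 0.331
```

{"name": "play_rows", "arguments": {"increments": [{"offset": [0,0,1],"twist": 0,"grip": 0.1},{"offset": [0,0,2],"twist": 0,"grip": 0.1},{"offset": [0,0,2],"twist": 0,"grip": 0.1}]}}

```text
time: 13.22
tool_pos: [0.4959, 0.0714, 0.3286]
tool_rot: [-0.0, 0.174, 0.985, 0.0]
contact_force: [0.8, 0.7, 0.7]
gripper_width: 0.332
```

{"name": "play_rows", "arguments": {"increments": [{"offset": [0,0,1],"twist": 0,"grip": 0.1},{"offset": [0,0,2],"twist": 0,"grip": 0.1},{"offset": [0,0,2],"twist": 0,"grip": 0.1}]}}

```text
time: 13.47
tool_pos: [0.4958, 0.0713, 0.3266]
tool_rot: [-0.0, 0.175, 0.985, -0.0]
contact_force: [0.6, 1.1, 0.9]
gripper_width: 0.328
```

{"name": "play_rows", "arguments": {"increments": [{"offset": [0,0,1],"twist": 0,"grip": 0.1},{"offset": [0,0,2],"twist": 0,"grip": 0.1},{"offset": [0,0,2],"twist": 0,"grip": 0.1}]}}

```text
time: 13.72
tool_pos: [0.4957, 0.0713, 0.3242]
tool_rot: [-0.001, 0.175, 0.985, -0.0]
contact_force: [0.9, 0.2, -1.8]
gripper_width: 0.332
```

{"name": "play_rows", "arguments": {"increments": [{"offset": [0,0,1],"twist": 0,"grip": 0.1},{"offset": [0,0,1.5],"twist": 0,"grip": 0.1},{"offset": [0,0,1.5],"twist": 0,"grip": 0.1}]}}

```text
time: 13.97
tool_pos: [0.4957, 0.0713, 0.3228]
tool_rot: [-0.001, 0.175, 0.985, -0.0]
contact_force: [0.9, -0.5, -3.0]
gripper_width: 0.336
```

{"name": "play_rows", "arguments": {"increments": [{"offset": [0,0,1],"twist": 0,"grip": 0.1},{"offset": [0,0,1.5],"twist": 0,"grip": 0.1},{"offset": [0,0,1.5],"twist": 0,"grip": 0.1}]}}

```text
time: 14.22
tool_pos: [0.496, 0.0713, 0.3222]
tool_rot: [0.0, 0.175, 0.985, -0.0]
contact_force: [0.1, 0.0, -1.0]
gripper_width: 0.328
```

{"name": "play_rows", "arguments": {"increments": [{"offset": [0,0,0.7],"twist": 0,"grip": 0.1},{"offset": [0,0,1.2],"twist": 0,"grip": 0.1},{"offset": [0,0,1.2],"twist": 0,"grip": 0.1}]}}

```text
time: 14.47
tool_pos: [0.496, 0.0714, 0.3211]
tool_rot: [0.0, 0.174, 0.985, -0.0]
contact_force: [0.1, 0.4, -1.1]
gripper_width: 0.333
```

{"name": "play_rows", "arguments": {"increments": [{"offset": [0,0,0.7],"twist": 0,"grip": 0.1},{"offset": [0,0,1.2],"twist": 0,"grip": 0.1},{"offset": [0,0,1.2],"twist": 0,"grip": 0.1}]}}

```text
time: 14.72
tool_pos: [0.4962, 0.0713, 0.3206]
tool_rot: [0.0, 0.174, 0.985, 0.0]
contact_force: [-2.0, -0.0, 3.1]
gripper_width: 0.332
```

{"name": "play_rows", "arguments": {"increments": [{"offset": [0,0,0.7],"twist": 0,"grip": 0.1},{"offset": [0,0,1.2],"twist": 0,"grip": 0.1},{"offset": [0,0,1.2],"twist": 0,"grip": 0.1}]}}

```text
time: 14.97
tool_pos: [0.4965, 0.0713, 0.3206]
tool_rot: [0.001, 0.174, 0.985, -0.0]
contact_force: [-2.2, 0.4, 7.6]
gripper_width: 0.33
```

{"name": "play_rows", "arguments": {"increments": [{"offset": [0,0,0],"twist": 0,"grip": 0.1},{"offset": [0,0,0],"twist": 0,"grip": 0.1},{"offset": [0,0,0],"twist": 0,"grip": 0.1},{"offset": [0,0,0],"twist": 0,"grip": 0.1},{"offset": [0,0,0],"twist": 0,"grip": 0.1}]}}

```text
time: 15.38
tool_pos: [0.4965, 0.0713, 0.3206]
tool_rot: [0.001, 0.174, 0.985, -0.0]
contact_force: [-3.4, -1.4, 7.8]
gripper_width: 0.329
```

{"name": "play_rows", "arguments": {"increments": [{"offset": [0,0,0],"twist": 0,"grip": 0.1},{"offset": [0,0,0],"twist": 0,"grip": 0.1},{"offset": [0,0,0],"twist": 0,"grip": 0.1},{"offset": [0,0,0],"twist": 0,"grip": 0.1}]}}

```text
time: 15.72
tool_pos: [0.4965, 0.0713, 0.3205]
tool_rot: [0.001, 0.174, 0.985, -0.0]
contact_force: [-2.8, -1.0, 7.4]
gripper_width: 0.332
```

{"name": "play_rows", "arguments": {"increments": [{"offset": [0,0,-1],"twist": 0,"grip": 0.1},{"offset": [0,0,-1],"twist": 0,"grip": 0.4},{"offset": [0,0,-1],"twist": 0,"grip": 0.6},{"offset": [0,0,-1],"twist": 0,"grip": 0.6},{"offset": [0,0,-1],"twist": 0,"grip": 0.6}]}}

```text
time: 16.13
tool_pos: [0.4959, 0.0714, 0.3192]
tool_rot: [-0.0, 0.174, 0.985, -0.0]
contact_force: [-0.2, -0.4, 0.1]
gripper_width: 0.603
```

{"name": "play_rows", "arguments": {"increments": [{"offset": [0,0,-1],"twist": 0,"grip": 0.6},{"offset": [0,0,-15],"twist": 0,"grip": 0.6},{"offset": [0,0,-40],"twist": 0,"grip": 0.6},{"offset": [0,0,-80],"twist": 0,"grip": 0.6},{"offset": [0,0,-120],"twist": 0,"grip": 0.6}]}}

```text
time: 16.55
tool_pos: [0.4955, 0.0713, 0.4393]
tool_rot: [-0.002, 0.175, 0.985, -0.0]
contact_force: [0.9, 0.3, -0.2]
gripper_width: 0.605
```

{"name": "play_rows", "arguments": {"increments": [{"offset": [40,0,0],"twist": 0,"grip": 0.6},{"offset": [80,0,0],"twist": 0,"grip": 0.6},{"offset": [100,0,0],"twist": 0,"grip": 0.6},{"offset": [100,0,0],"twist": 0,"grip": 0.6},{"offset": [100,0,0],"twist": 0,"grip": 0.6}]}}

```text
time: 16.97
tool_pos: [0.4014, 0.106, 0.4399]
tool_rot: [0.001, 0.174, 0.985, 0.0]
contact_force: [0.3, 0.5, 0.1]
gripper_width: 0.601
```

Run:
```python
from h import *
import ax
np.set_printoptions(precision=4,suppress=True)
s=manip.grab_frame("scene")
for r in manip.tip_of("dibber","scene")+manip.tip_of("dibber_handle","scene"):print(round(r["p"],2),w("scene",r["xyz"]))
for q in("pot","mister","dish","trowel"): print(q,[w("scene",r["xyz"]) for r in manip.tip_of(q,"scene")[:1]])
t=manip.state();print(t["time"],t["tool_pos"],t["contact_force"])
ax.axis(s,.12,.16,(.4945,.0725),.0155)
cv2.imwrite("pics/end.png",cv2.resize(s[140:280,270:430],None,fx=4.2,fy=4.2,interpolation=cv2.INTER_CUBIC))
```

```text
0.66 [0.4944 0.0715 0.121 ]
0.64 [ 0.5039 -0.1634 -0.0002]
0.62 [0.4945 0.0725 0.0106]
0.58 [ 0.5824 -0.0932  0.0024]
0.76 [0.4982 0.0663 0.1647]
0.61 [ 0.511  -0.1637  0.1439]
0.59 [ 0.5085 -0.081   0.0022]
0.57 [ 0.584  -0.0963  0.1465]
0.47 [ 0.7594  0.0254 -0.0039]
pot [array([ 0.7589,  0.0222, -0.0041])]
mister [array([ 0.7791, -0.172 , -0.0011])]
dish [array([ 0.7577,  0.2383, -0.006 ])]
trowel [array([ 0.5273, -0.404 , -0.0005])]
17.3167 [0.4027 0.1054 0.4393] [ 0.2047  0.2299 -0.149 ]
scene [[156.7, -0.1, 13.0], [148.7, -0.2, 12.0], [140.8, 0.2, 12.0], [132.8, -0.4, 12.0], [124.9, -0.0, 12.0]] slope px/mm -0.004900791155509606 at 0: 0.5700065122240415 at 130: -0.06709633799220727
```

View pics/end.png

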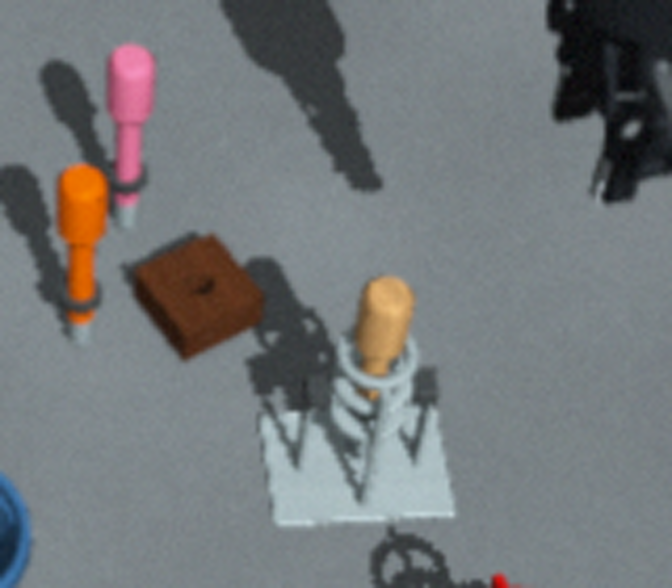

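The dibber stands upright in the steel holder with its handle just above the top ring. The gripper is well clear and the decoys still stand where they were.

```bash
python3 -c "
from plant import manip
print(manip.job_done())"
```

```text
the job is handed in; nothing more can be done
None
```

The beech dibber is stowed point down in the steel holder, released, and the job was handed in at about 17.3 s.

- **Middle ring:** the tongues first touched the collar at a TCP height of about 0.338 m. The most I read was about 6 N net, and then a short downward pull as they closed above the collar.
- **Bottom ring:** the dibber stopped firm at a TCP height of 0.3206 m, its point about 16 mm above the shelf, inside the 12–34 mm expected. I held it there for about 0.75 s. The force sensor read 7.4–7.8 N, which is roughly 9 N on the ring once the dibber's weight is added. Sideways force reached about 3.7 N.
- **Release:** I eased off the pressure first, then opened the gripper and moved well clear. The contact force was then close to zero.
- **Last picture:** the dibber stands upright on the holder's axis, to within about 0.2 px on average. The pink and orange dibbers are where they were; the four bystanders are where the first pictures show them, judged by eye.

**Disagreeing checks:** the detector gave two positions for the stowed dibber's point, at heights of 0.011 m and 0.121 m; I took the 0.121 m one as a false report. It put the handle about 7 mm off the axis, which the colour-based centreline check does not support. Early on, the top camera placed the holder's ring about 4 mm differently in y from the other measurements, so I did not use that value.

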